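# Shift the feed gearbox through its zigzag gate

## Robot

A 6-joint arm with a two-finger parallel gripper is mounted at the origin on a cart in front of the work surface, level with it; the furniture and walls round the work are solid. World frame = base frame: x ahead of the robot, y to its left, z up, the work surface at z = 0. Lengths are in m, angles in rad, forces in N, time in s.
With the tool pointing down it reaches from about 0.375 to 0.925 m from the base axis. Payload 5.7 kg.
Tool frame: the origin (TCP) lies between the finger pads; the fingertips stand 11 mm ahead of it and the grasp point (between the pads) lies 8 mm behind it; z points along the fingers, x is the direction in which the jaws open and shut, and the axes are right-handed (so a half turn about z gives the same grasp; the last joint's range is limited). The gripper opens to 85 mm and grips with 20 to 120 N. Pads are 22 mm wide; open, the fingers measure 114 mm over their backs; the gripper's body (76 mm by 85 mm) begins 54 mm behind the grasp point. The pads swing forward as they close: fully open they stand 13 mm farther back than shut.
Start: joints at [0.993, 0.359, 1.51, -0, 1.272, -0.115], TCP at [0.268, 0.537, 0.242] pointing down, gripper open.
Joint ranges: [-2.97, 2.97], [-1.01, 2.36], [0.21, 2.38], [-0.96, 4.11], [0.2, 2.71], [-2.98, 2.98]. Speed limits (rad/s): [2.39, 2.39, 3.14, 3.14, 3.14, 3.14].

## Interface

Orientations are given as a rotation vector (axis times angle).
In Python, from cell import r gives the robot as it stands.
- The arm moves only by the tool jog_arm, never from a script. Its arguments are lists of equal length, an entry for each row: "slide": the shift along the tool's x, y, z in m, a list of three; "dr": the turn, a rotation vector about the tool's x, y, z in degrees, a list of three; "gripper": the opening, from 0 (shut) to 1 (fully open). In form: {"slide": [[dx, dy, dz], ...], "dr": [[wx, wy, wz], ...], "gripper": [gripper, ...]}. A call has 1 to 20 rows; each row is the pose to reach, as a shift and turn from the pose measured when the call began, along the tool's axes at that moment; what a row does not reach only later rows make up. A row lasts 1/10 s, in which the tool goes at most 50 mm and 8.59 degrees, less where a joint would pass 70% of its speed; a pose out of reach is approached as far as the arm can. A call with a gripper value outside its range is refused whole. The fingers move at their own pace and stop on an object; the grip force is fixed at half the most. Time passes only in rows, so rows that repeat a pose let the fingers close. It gives the time, the measured TCP pose, the force and the opening at its end, in the units of the state.
- r.observe(): the state, without advancing time (a new reading comes with each control period).
- r.capture(name): name is "scene" or "top" or "wrist"; returns the picture (384x512x3 uint8, red, green, blue); there is no depth.
- r.camera_params(name): a dict with "vertical_fov" (degrees; the focal length in pixels is half the picture's height over the tangent of half this angle, whatever the lens; pixels are square), "cx", "cy" (the principal point, pixels), "cam_to_world" (4x4, takes a point from camera to world coordinates); the wrist camera has in their place "hand_eye" (4x4, takes a point from camera to tool coordinates, whose origin is the TCP and whose axes are the tool frame's). Camera axes: x right, y down, z forward; pixel columns grow to the right and rows downward; lengths in m; the calibration is good to about 2 mm. The wrist camera is an equidistant fisheye: a pixel r from the principal point sees the ray r / f radians off the axis. A picture is of the moment at which its call begins: read the wrist's pose just before it. camera_params takes no time and is no camera call.
- r.hand_in(): hands the job in, once; it reports no verdict.
Trained networks look in the newest picture that a camera, given by its name, has taken for a name from the list of things; names that differ only in an ending like _2 or _b are one class to them, and where a whole thing is asked for, a point or a joint stands for the part that bears it (a point fixed in the world has none). Each returns a list of dicts, best first, with "p" (0 to 1); they miss things now and then, are a little off and sometimes report something else, mostly with a low value. They report only what shows in the picture. A call takes as long as a camera call.
- r.recognise(camera, target): "xyz" ([x, y, z] in m, in world coordinates, good to about 4 mm: the middle of the surface that is visible of it).
- r.regions_of(camera, target): "region" (384x512 bool, what is visible of it).
- r.mark_of(camera, target): "xyz" ([x, y, z] in m, in world coordinates, good to about 4 mm: a listed point, or the origin of a listed thing).
The state is a dict: "time": time; "joint_positions": joint angles; "joint_velocities": joint speeds; "effort": joint torques, N m; "eef_pos": TCP position; "ee_rot": TCP orientation; "contact_force": force on the tool from outside, world axes, zero at the start; "moment": the same for the moment, N m; "gripper_width": finger opening in m.
Only numpy, scipy, OpenCV 4.12 (cv2) and the standard library are available. Lean on these libraries where they do the work, as an engineer would, in place of code of your own. Each camera call takes 0.05 s, during which the arm holds its last target.

## Task

Shift the small gearbox on the bench into its other gear: move the red-handled lever from the near slot at the right, through the zigzag gate, to the very end of the near slot at the left, and leave it there. The yellow guard hoop bars the hand, so let go of the handle half-way under it and take it again on the other side; feel for the corners of the gate, never force the lever, and knock nothing over.

Things in the scene. Friction and masses are not known exactly. Their poses are not given: they have to be found in the camera images.
- gearbox: Green gearbox, fixed on the bench; housing 150 mm (its x) by 250 mm (its y), motor behind, flat top plate 112 mm up. Origin: centre of its underside; x points away from the robot ('far'), y to the left, z up. The shaft on which the lever slides and swings runs along y at x = 0, 30 mm up.
- window (a point): Centre of the window in the top plate, 112 mm up: x -20 to +20 mm, y -85 to +85 mm in the gearbox's axes. A steel gate plate under it leaves a zigzag slot for the lever's 10 mm stem: near right leg (stem about x -12 mm), right crossing, far leg (x +12 mm), left crossing, near left leg. Legs are 16 mm wide, crossings 15 mm. The near right and the far leg each run on 14.5 mm left past their crossing.
- slot_end (a point): End of the near left leg at the window's left edge: where the stem's middle stands, at top-plate height, when the job is done (12 mm near of and 80 mm left of the window's centre).
- guard_top (a point): Middle of the yellow guard hoop that spans the gearbox along its x at y = 0: bar 8 mm thick, centre 206 mm up (underside 202 mm), legs at x = -66 and +66 mm. The red handle passes under it, fingers do not, so the handle must be let go and taken again on its other side.
- grip_bar (a point): Centre of the lever's red handle: a round sleeve 18 mm thick, 100 mm long, turning freely on its pin, parallel to the gearbox's y and 155 mm above the shaft (185 mm above the bench when upright). Grip it from above across its thickness near one end (30 to 40 mm from the centre); the stem is in the middle. It stays where it is left.
- lever: The lever (stem and red handle). Origin on the shaft axis, z along the stem, y along the handle.
- slide (a joint): Place of the lever along the shaft, m, to the gearbox's +y (left), 0 under the hoop; starts near -0.076, left slot's end +0.080; needs 1 to 3 N. Crossings: middles 0.100 apart, at about -0.050 and +0.050, but the gate plate is clamped up to 0.013 left or right of that (both alike): not measured, so feel or see it. Pushed left to a leg's stop, the lever is 0.017 past the crossing's middle.
- swing (a joint): Swing of the lever about the shaft, rad, 0 upright, positive away from the robot. Legs: about -0.15 near, +0.15 far (stops at about -0.19 and +0.19). At the handle 0.15 rad is 23 mm. Friction-held; needs 1 to 3 N at the handle.
- oil_can: Loose green oil can with a long spout, 188 mm tall, a bystander left of the gearbox. Origin: centre of its underside.
- grease_tin: Loose yellow tin with a white lid, 70 mm wide, 46 mm tall, a bystander left of the gearbox. Origin: centre of its underside.

How it is judged:
On the way, in this order (a step that is already met when the one before it is completed fails the run):
1. the lever stands in the far leg, still right of the hoop (value of joint swing above 0.09 rad and value of joint slide below -0.005 m), for 0.05 s.
2. the lever has passed under the hoop in the far leg (value of joint swing above 0.09 rad and value of joint slide above 0.03 m), for 0.05 s.
At the end, for the whole second after the job is handed in: The lever rests in the near left slot (swing below -0.09 rad), within 7 mm of the slot's end (slide above 0.073 m), released and still (value of joint slide above 0.073 m and value of joint swing below -0.09 rad and velocity of joint slide between -0.01 and 0.01 m/s); the robot touches nothing.
It fails at once if the lever is forced: it presses on the gearbox's gate with more than 40 N (contact force between lever and gearbox above 40 N).
It fails at once if the oil can or the grease tin is moved by more than 30 mm (distance of any of oil_can, grease_tin from where it was at the start of the episode above 0.03 m).
It also fails if it takes over 54 s, if anything falls off the work surface, if the arm or the gripper's body presses on something with over 40 N, if the wrist force passes 120 N, or if a joint passes its speed limit or range.

## Working session

There is one attempt and no reset: what is moved stays moved. The work goes in short steps, Python scripts to look and compute and a tool call to move; the robot and the scene stay as the last step left them, time stands still between calls to the robot, and variables do not carry over. Pictures are saved under pics/ and viewed, and the job is handed in when it is done.

Besides the shell and the picture viewer there is one more tool, called in YAML: its name, and indented under it one key for each argument. jog_arm: Moves the arm, as the interface text tells. Its arguments: {"type":"object","properties":{"slide":{"type":"array","items":{"type":"array","items":{"type":"number"}}},"dr":{"type":"array","items":{"type":"array","items":{"type":"number"}}},"gripper":{"type":"array","items":{"type":"number"}}},"required":["slide","dr","gripper"]}

```bash
mkdir -p pics; ls; python3 - <<'E'
from cell import r
import cv2
for c in ("scene","top","wrist"):
    im=r.capture(c); cv2.imwrite(f"pics/{c}0.png",im[...,::-1])
    for t in ("grip_bar","window","guard_top","slot_end","gearbox","lever","oil_can","grease_tin"):
        try:
            print(c,t,[(d["p"],[round(float(v),4) for v in d["xyz"]]) for d in r.mark_of(c,t)][:2])
        except Exception as e: print(c,t,e)
    
print(r.observe())
print(r.camera_params("scene"),r.camera_params("top"))
E
```

```text
pics
scene grip_bar [(0.83, [0.493, -0.0389, 0.1839])]
scene window []
scene guard_top [(0.82, [0.5133, 0.0324, 0.2087])]
scene slot_end [(0.69, [0.4878, 0.1138, 0.1138])]
scene gearbox [(0.58, [0.5088, 0.0346, -0.0018])]
scene lever []
scene oil_can [(0.97, [0.5852, 0.3355, -0.001]), (0.26, [0.5119, 0.0369, 0.1132])]
scene grease_tin [(0.65, [0.4856, 0.2766, 0.0008])]
top grip_bar [(0.95, [0.4976, -0.0426, 0.1843])]
top window [(0.85, [0.5098, 0.0347, 0.1134])]
top guard_top []
top slot_end [(0.71, [0.4914, 0.1159, 0.1107]), (0.22, [0.5121, 0.0358, 0.205])]
top gearbox [(0.92, [0.5146, 0.0352, 0.002])]
top lever [(0.68, [0.5203, -0.0376, 0.0308]), (0.5, [0.514, 0.0316, 0.0007])]
top oil_can [(0.93, [0.5817, 0.3355, 0.0038])]
top grease_tin [(0.76, [0.4871, 0.2799, -0.0039])]
wrist grip_bar []
wrist window []
wrist guard_top []
wrist slot_end []
wrist gearbox [(0.59, [0.5156, 0.0342, -0.0014])]
wrist lever []
wrist oil_can []
wrist grease_tin []
{'time': 1.35, 'joint_positions': array([ 9.92883479e-01,  3.58775562e-01,  1.51040592e+00,  3.13512376e-06,
        1.27249198e+00, -1.1509
[... 563 characters left out ...]
}
{'vertical_fov': 53.774701173549516, 'cx': 252.4197068336911, 'cy': 188.73111069991236, 'cam_to_world': array([[-0.83795755,  0.2649036 , -0.47713021,  0.96254854],
       [ 0.54537051,  0.43844489, -0.71437881,  0.76718886],
       [ 0.01995378, -0.85883186, -0.51186882,  0.56914996],
       [ 0.        ,  0.        ,  0.        ,  1.        ]])} {'vertical_fov': 46.2393447728761, 'cx': 250.12455678829963, 'cy': 196.34094939104307, 'cam_to_world': array([[-0.00552474, -0.99458512,  0.10377825,  0.43160444],
       [-0.9995056 ,  0.00228001, -0.03135863,  0.16616618],
       [ 0.03095221, -0.10390019, -0.99410599,  1.12502878],
       [ 0.        ,  0.        ,  0.        ,  1.        ]])}
```

View pics/scene0.png

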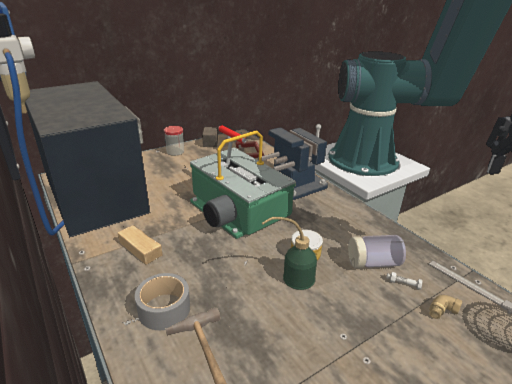

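View pics/top0.png

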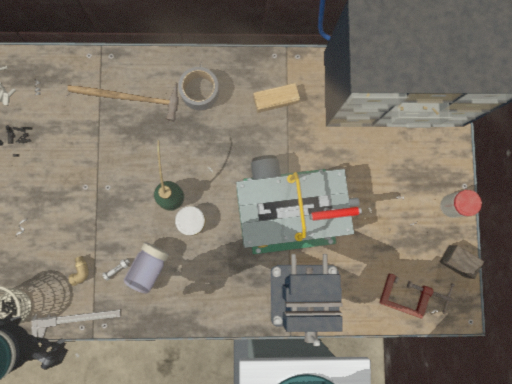

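```bash
python3 - <<'E'
import cv2
a=cv2.imread("pics/top0.png")[140:260,225:375]; cv2.imwrite("pics/tz.png",cv2.resize(a,None,fx=5,fy=5,interpolation=cv2.INTER_CUBIC))
a=cv2.imread("pics/scene0.png")[110:240,180:330]; cv2.imwrite("pics/sz.png",cv2.resize(a,None,fx=4.5,fy=4.5,interpolation=cv2.INTER_CUBIC))
E
```

```text
(no output)
```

View pics/tz.png

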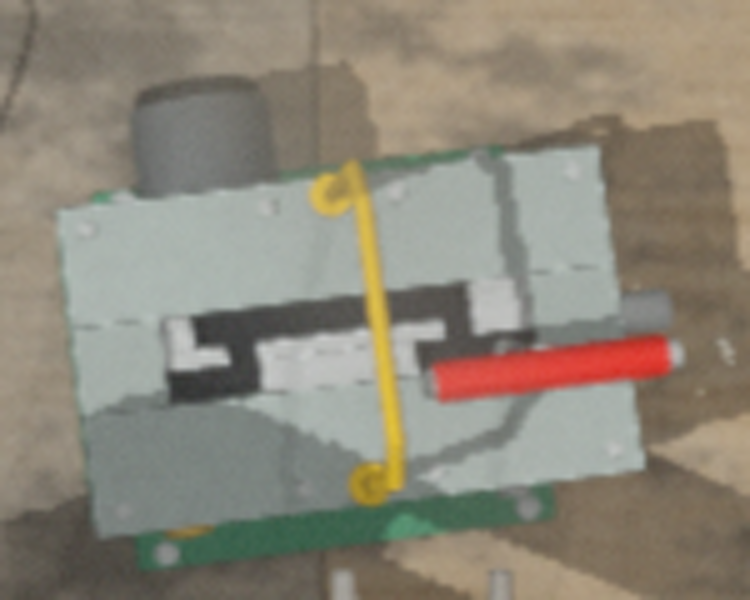

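View pics/sz.png

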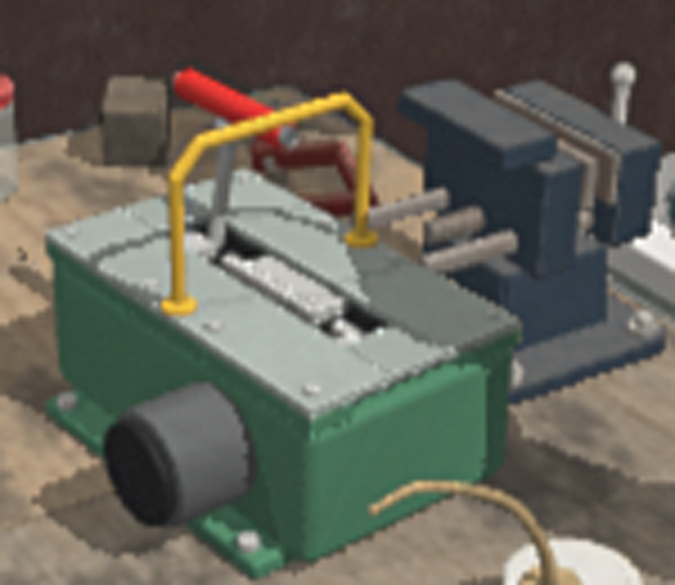

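```bash
cat > h.py <<'E'
import numpy as np
from cell import r
def ray(cam,u,v):
    p=r.camera_params(cam);f=192/np.tan(np.radians(p["vertical_fov"])/2);T=np.array(p["cam_to_world"])
    d=T[:3,:3]@np.array([(u-p["cx"])/f,(v-p["cy"])/f,1.]);return T[:3,3],d
def hit(cam,u,v,z):
    o,d=ray(cam,u,v);return o+d*(z-o[2])/d[2]
def proj(cam,P):
    p=r.camera_params(cam);f=192/np.tan(np.radians(p["vertical_fov"])/2);T=np.array(p["cam_to_world"])
    q=(np.asarray(P)-T[:3,3])@T[:3,:3];return np.array([p["cx"]+f*q[0]/q[2],p["cy"]+f*q[1]/q[2]])
E
python3 - <<'E'
from h import *
z2=lambda u,v:((u+.5)/5-.5+225,(v+.5)/5-.5+140)
C=[hit("top",*z2(*c),.112) for c in [(58,210),(600,148),(643,467),(98,538)]]
L=np.array([[.075,.125],[.075,-.125],[-.075,-.125],[-.075,.125]])
W=np.array([c[:2] for c in C]);m=W.mean(0);A=L;B=W-m
th=np.arctan2((A[:,0]*B[:,1]-A[:,1]*B[:,0]).sum(),(A*B).sum())
print("centre",m,"yaw deg",np.degrees(th))
R=np.array([[np.cos(th),-np.sin(th)],[np.sin(th),np.cos(th)]])
print((B@R-A)*1000)
for n,(u,v),z in [("winL near",(170,402),.112),("winL far",(163,320),.112),("farleg right",(470,310),.108),("nearRleg left end",(418,360),.108),("Xleft L",(232,356),.108),("Xleft R",(260,356),.108),("farleg left",(192,335),.108),("h1",(436,383),.183),("h2",(672,356),.183),("hoop f",(352,165),.206),("hoop n",(396,487),.206)]:
    p=hit("top",*z2(u,v),z)[:2];print(n,p.round(4),((p-m)@R*1000).round(1))
E
```

```text
centre [0.51173341 0.03299781] yaw deg 6.685646781316804
[[-0.59336156 -0.14083362]
 [-1.34674612 -0.53270769]
 [ 1.75087091  1.00143387]
 [ 0.18923677 -0.32789256]]
winL near [0.4837 0.1154] [-18.3  85.1]
winL far [0.5208 0.1183] [18.9 83.6]
farleg right [ 0.5253 -0.0223] [  7.1 -56.5]
nearRleg left end [0.5026 0.002 ] [-12.7 -29.7]
Xleft L [0.5047 0.0868] [-0.8 54.3]
Xleft R [0.5046 0.0741] [-2.3 41.7]
farleg left [0.5143 0.105 ] [10.9 71.2]
h1 [0.4876 0.0067] [-27.  -23.3]
h2 [ 0.4987 -0.0939] [ -27.8 -124.5]
hoop f [0.5768 0.0438] [65.9  3.2]
hoop n [0.4437 0.0279] [-68.1   2.8]
```

```bash
cat >> h.py <<'E'
from scipy.spatial.transform import Rotation as Ro
YAW=6.69; O=np.array([.512,.034])
def loc(p):
    t=np.radians(YAW);d=np.array(p)[:2]-O;return np.array([d[0]*np.cos(t)+d[1]*np.sin(t),-d[0]*np.sin(t)+d[1]*np.cos(t)])
def wor(l):
    t=np.radians(YAW);return O+np.array([l[0]*np.cos(t)-l[1]*np.sin(t),l[0]*np.sin(t)+l[1]*np.cos(t)])
def rel(pos,yaw=YAW):
    s=r.observe();R0=Ro.from_rotvec(s["ee_rot"]);c,n=np.cos(np.radians(yaw)),np.sin(np.radians(yaw))
    R1=Ro.from_matrix(np.array([[c,n,0],[n,-c,0],[0,0,-1.]]))
    return R0.inv().apply(np.array(pos)-s["eef_pos"]).round(4),np.degrees((R0.inv()*R1).as_rotvec()).round(2)
E
python3 - <<'E'
from h import *
print(rel([.268,.537,.30]),rel([.498,-.078,.30]))
print(hit("top",310,265,.13),hit("top",310,265,.17), wor([0,0]),loc([.494,-.0425]))
E
```

```text
(array([ 0.0002,  0.    , -0.0577]), array([ 0.  ,  0.  , 56.79])) (array([-0.4474,  0.4804, -0.0577]), array([ 0.  ,  0.  , 56.79]))
[0.38332465 0.00384401 0.13      ] [0.38526549 0.01036934 0.17      ] [0.512 0.034] [-0.02678949 -0.07388216]
```

jog_arm:
  slide:
    - [0, 0, -0.05]
    - [0, 0, -0.058]
    - [-0.447, 0.48, -0.058]
    - [-0.447, 0.48, -0.058]
    - [-0.447, 0.48, -0.058]
    - [-0.447, 0.48, -0.058]
    - [-0.447, 0.48, -0.058]
    - [-0.447, 0.48, -0.058]
    - [-0.447, 0.48, -0.058]
    - [-0.447, 0.48, -0.058]
    - [-0.447, 0.48, -0.058]
    - [-0.447, 0.48, -0.058]
    - [-0.447, 0.48, -0.058]
    - [-0.447, 0.48, -0.058]
    - [-0.447, 0.48, -0.058]
    - [-0.447, 0.48, -0.058]
    - [-0.447, 0.48, -0.058]
    - [-0.447, 0.48, -0.058]
    - [-0.447, 0.48, -0.058]
  dr:
    - [0, 0, 0]
    - [0, 0, 0]
    - [0, 0, 8]
    - [0, 0, 16]
    - [0, 0, 24]
    - [0, 0, 32]
    - [0, 0, 40]
    - [0, 0, 48]
    - [0, 0, 56.8]
    - [0, 0, 56.8]
    - [0, 0, 56.8]
    - [0, 0, 56.8]
    - [0, 0, 56.8]
    - [0, 0, 56.8]
    - [0, 0, 56.8]
    - [0, 0, 56.8]
    - [0, 0, 56.8]
    - [0, 0, 56.8]
    - [0, 0, 56.8]
  gripper: [0.6, 0.6, 0.6, 0.6, 0.6, 0.6, 0.6, 0.6, 0.6, 0.6, 0.6, 0.6, 0.6, 0.6, 0.6, 0.6, 0.6, 0.6, 0.6]

```text
time: 3.25
eef_pos: [0.4971, -0.0758, 0.3003]
ee_rot: [-3.136, -0.186, 0.001]
contact_force: [-0.6, -0.2, 0.1]
gripper_width: 0.0513
```

```bash
python3 - <<'E'
from h import *
import cv2
s=r.observe()
im=r.capture("wrist"); cv2.imwrite("pics/w1.png",im[...,::-1])
for t in ("grip_bar","window","guard_top","slot_end","lever"):
    print(t,[(d["p"],np.round(d["xyz"],4)) for d in r.mark_of("wrist",t)][:2])
print(r.camera_params("wrist"), rel([.498,-.078,.175]))
E
```

```text
grip_bar [(0.92, array([ 0.4979, -0.0386,  0.1825]))]
window [(0.58, array([0.5094, 0.0347, 0.1125]))]
guard_top [(0.81, array([0.5145, 0.0331, 0.2042]))]
slot_end [(0.61, array([0.4932, 0.1119, 0.1115]))]
lever [(0.6, array([ 0.5204, -0.0361,  0.0317]))]
{'vertical_fov': 65.70646984690485, 'cx': 256.604703055045, 'cy': 199.66097429321138, 'hand_eye': array([[ 9.99999763e-01, -6.66459362e-05, -6.85633443e-04,
        -9.40960196e-04],
       [ 2.55040844e-04,  9.60400196e-01,  2.78624118e-01,
        -7.09016617e-02],
       [ 6.39913327e-04, -2.78624227e-01,  9.60399985e-01,
        -1.31876275e-01],
       [ 0.00000000e+00,  0.00000000e+00,  0.00000000e+00,
         1.00000000e+00]])} (array([1.000e-04, 1.300e-03, 1.254e-01]), array([ 0.  , -0.01,  0.06]))
```

View pics/w1.png

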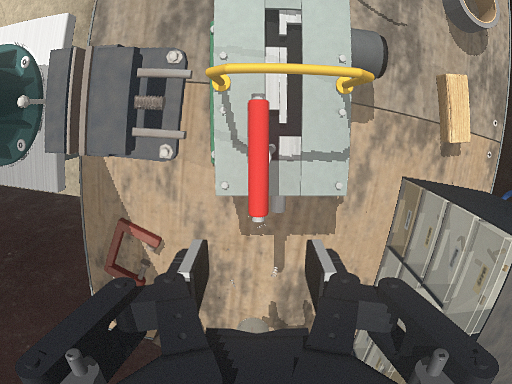

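```bash
cat >> h.py <<'E'
def whit(s,u,v,z):
    p=r.camera_params("wrist");f=192/np.tan(np.radians(p["vertical_fov"])/2)
    a=np.array([u-p["cx"],v-p["cy"]]);n=np.hypot(*a)+1e-9;t=n/f
    d=np.array([*(a/n*np.sin(t)),np.cos(t)]);H=np.array(p["hand_eye"]);R=Ro.from_rotvec(s["ee_rot"])
    o=R.apply(H[:3,3])+s["eef_pos"];d=R.apply(H[:3,:3]@d);return o+d*(z-o[2])/d[2]
E
python3 - <<'E'
from h import *
s=r.observe()
for n,u,v,z in [("red far end",259,99,.192),("red near end",258,217,.183),("crossR? white blk",290,150,.108),("hoop",292,69,.21),("plateNR",217,195,.112),("plateFR",353,195,.112),("nearleg left end/white",277,125,.108),("rightcross right edge",290,137,.108)]:
    p=whit(s,u,v,z);print(n,p.round(4),(loc(p)*1000).round(1))
E
python3 -c "
import cv2
a=cv2.imread('pics/w1.png')[0:230,200:380]; cv2.imwrite('pics/w1z.png',cv2.resize(a,None,fx=2.6,fy=2.6,interpolation=cv2.INTER_CUBIC))"
```

```text
red far end [0.4886 0.0072 0.192 ] [-26.4 -23.9]
red near end [ 0.4999 -0.0941  0.183 ] [ -26.9 -125.8]
crossR? white blk [ 0.529  -0.0392  0.108 ] [  8.4 -74.7]
hoop [0.51  0.032 0.21 ] [-2.2 -1.7]
plateNR [ 0.4543 -0.0985  0.112 ] [ -72.7 -124.9]
plateFR [ 0.6093 -0.0801  0.112 ] [  83.3 -124.6]
nearleg left end/white [ 0.5113 -0.0138  0.108 ] [ -6.2 -47.4]
rightcross right edge [ 0.5271 -0.025   0.108 ] [  8.1 -60.4]
```

View pics/w1z.png

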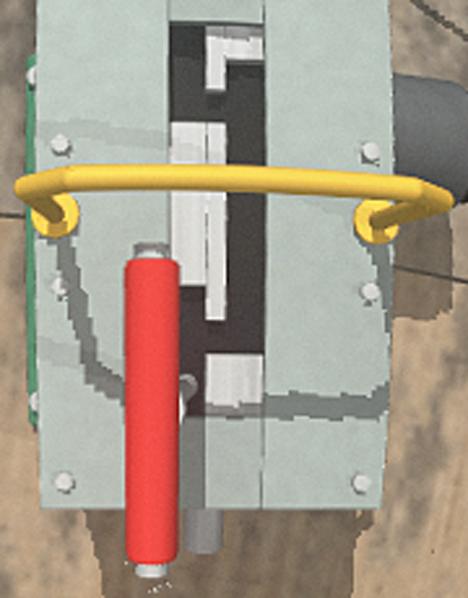

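```bash
python3 - <<'E'
from h import *
s=r.observe()
for z in (.111,.106):
  for n,u,v in [("XR right",292,353),("XR left(+0)",282,320),("XL left",282.7,91),("XL right",282.7,121),("near end",273,286),("far left end",290,60),("win left",285,23)]:
    p=whit(s,u,v/2.6,z);print(z,n,(loc(p)*1000).round(1))
E
```

```text
0.111 XR right [  9.9 -58.8]
0.111 XR left(+0) [ -1.1 -45.2]
0.111 XL left [-0.5 52.5]
0.111 XL right [-0.6 39.2]
0.111 near end [-10.8 -31.1]
0.111 far left end [ 7.5 66.9]
0.111 win left [ 2.3 84. ]
0.106 XR right [ 10.5 -59.1]
0.106 XR left(+0) [ -0.6 -45.3]
0.106 XL left [-0.1 53.9]
0.106 XL right [-0.1 40.3]
0.106 near end [-10.6 -31. ]
0.106 far left end [ 8.1 68.5]
0.106 win left [ 2.8 85.9]
```

jog_arm:
  slide:
    - [0.0005, 0.003, 0.04]
    - [0.0005, 0.003, 0.08]
    - [0.0005, 0.003, 0.105]
    - [0.0005, 0.003, 0.125]
    - [0.0005, 0.003, 0.125]
    - [0.0005, 0.003, 0.125]
  dr:
    - [0, 0, 0]
    - [0, 0, 0]
    - [0, 0, 0]
    - [0, 0, 0]
    - [0, 0, 0]
    - [0, 0, 0]
  gripper: [0.6, 0.6, 0.6, 0.6, 0.6, 0.6]

```text
time: 4.15
eef_pos: [0.4987, -0.0795, 0.1757]
ee_rot: [-3.136, -0.185, 0.0]
contact_force: [0.5, 0.0, 0.2]
gripper_width: 0.0512
```

```bash
python3 - <<'E'
from h import *
import cv2
s=r.observe();print(s["contact_force"],s["eef_pos"],loc(s["eef_pos"]))
im=r.capture("wrist"); cv2.imwrite("pics/w2.png",im[...,::-1])
E
```

```text
[0.49086314 0.00445237 0.19964883] [ 0.49870289 -0.07954701  0.17572154] [-0.0264345  -0.11122479]
```

View pics/w2.png

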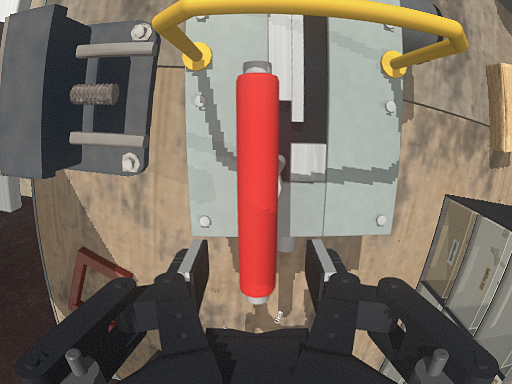

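jog_arm:
  slide:
    - [0, 0, 0]
    - [0, 0, 0]
    - [0, 0, 0]
    - [0, 0, 0]
    - [0, 0, 0]
    - [0, 0, 0]
    - [0, 0, 0]
    - [0, 0, 0]
  dr:
    - [0, 0, 0]
    - [0, 0, 0]
    - [0, 0, 0]
    - [0, 0, 0]
    - [0, 0, 0]
    - [0, 0, 0]
    - [0, 0, 0]
    - [0, 0, 0]
  gripper: [0.15, 0.15, 0.15, 0.15, 0.15, 0.15, 0.15, 0.15]

```text
time: 5.0
eef_pos: [0.4997, -0.0802, 0.1775]
ee_rot: [3.134, 0.185, 0.004]
contact_force: [-1.9, -0.8, 6.0]
gripper_width: 0.016
```

```bash
python3 - <<'E'
from h import *
import cv2
s=r.observe();print(s["contact_force"],s["eef_pos"],loc(s["eef_pos"]),s["gripper_width"])
im=r.capture("wrist"); cv2.imwrite("pics/w3.png",im[...,::-1])
E
```

```text
[-1.94625347 -0.80779483  6.04882875] [ 0.49973028 -0.08023027  0.17749149] [-0.0254937  -0.11202308] 0.01597122967242916
```

View pics/w3.png

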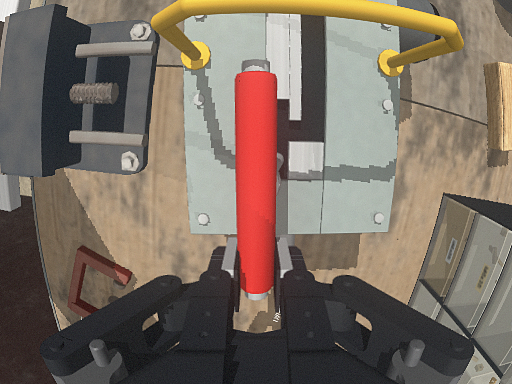

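jog_arm:
  slide:
    - [0, -0.008, 0]
    - [0, -0.016, 0]
    - [0, -0.024, 0]
    - [0, -0.032, 0]
    - [0, -0.032, 0]
  dr:
    - [0, 0, 0]
    - [0, 0, 0]
    - [0, 0, 0]
    - [0, 0, 0]
    - [0, 0, 0]
  gripper: [0.1, 0.1, 0.1, 0.1, 0.1]

```text
time: 5.55
eef_pos: [0.4956, -0.047, 0.1775]
ee_rot: [3.135, 0.187, 0.004]
contact_force: [-1.2, 0.3, 2.8]
gripper_width: 0.0161
```

jog_arm:
  slide:
    - [0, -0.002, 0]
    - [0, -0.004, 0]
    - [0, -0.004, 0]
  dr:
    - [0, 0, 0]
    - [0, 0, 0]
    - [0, 0, 0]
  gripper: [0.1, 0.1, 0.1]

```text
time: 5.85
eef_pos: [0.4952, -0.0429, 0.1776]
ee_rot: [3.135, 0.187, 0.004]
contact_force: [-1.6, -0.3, 4.5]
gripper_width: 0.0159
```

jog_arm:
  slide:
    - [0, -0.002, 0]
    - [0, -0.003, 0]
    - [0, -0.003, 0]
  dr:
    - [0, 0, 0]
    - [0, 0, 0]
    - [0, 0, 0]
  gripper: [0.1, 0.1, 0.1]

```text
time: 6.15
eef_pos: [0.4952, -0.0413, 0.1778]
ee_rot: [3.133, 0.188, 0.005]
contact_force: [-1.7, -6.3, 4.6]
gripper_width: 0.0165
```

jog_arm:
  slide:
    - [0, -0.002, 0]
    - [0, -0.003, 0]
    - [0, -0.003, 0]
  dr:
    - [0, 0, 0]
    - [0, 0, 0]
    - [0, 0, 0]
  gripper: [0.1, 0.1, 0.1]

```text
time: 6.45
eef_pos: [0.4953, -0.0406, 0.1781]
ee_rot: [3.128, 0.188, 0.006]
contact_force: [-1.6, -10.4, 5.7]
gripper_width: 0.0159
```

```bash
python3 - <<'E'
from h import *
import cv2
s=r.observe();print(s["contact_force"],s["eef_pos"],loc(s["eef_pos"]),s["moment"],np.degrees(s["ee_rot"]))
im=r.capture("wrist"); cv2.imwrite("pics/w4.png",im[...,::-1])
E
```

```text
[ -1.64505177 -10.41934416   5.65621003] [ 0.4952795  -0.0406403   0.17807567] [-0.02530205 -0.07218418] [-1.63795146  0.38443128 -0.05814185] [179.23333301  10.79512328   0.31721376]
```

View pics/w4.png

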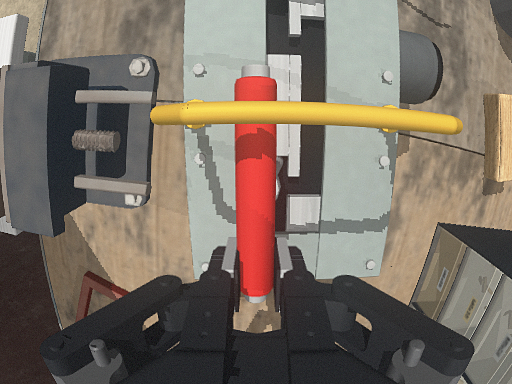

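jog_arm:
  slide:
    - [0, 0.006, 0]
    - [0, 0.012, 0]
    - [0, 0.0172, 0]
    - [0, 0.0172, 0]
    - [0, 0.0172, 0]
  dr:
    - [0, 0, 0]
    - [0, 0, 0]
    - [0, 0, 0]
    - [0, 0, 0]
    - [0, 0, 0]
  gripper: [0.1, 0.1, 0.1, 0.1, 0.1]

```text
time: 7.0
eef_pos: [0.4971, -0.0578, 0.1779]
ee_rot: [3.128, 0.188, 0.005]
contact_force: [-0.4, 0.1, -2.1]
gripper_width: 0.0164
```

```bash
python3 - <<'E'
from h import *
import cv2
s=r.observe();print(s["contact_force"],s["eef_pos"],loc(s["eef_pos"]))
E
```

```text
[-0.40474414  0.12268112 -2.0929414 ] [ 0.49710387 -0.05784787  0.17793248] [-0.02549473 -0.08948711]
```

jog_arm:
  slide:
    - [0.004, 0, -0.0005]
    - [0.008, 0, -0.001]
    - [0.012, 0, -0.0012]
    - [0.016, 0, -0.0015]
    - [0.016, 0, -0.0015]
  dr:
    - [0, 0, 0]
    - [0, 0, 0]
    - [0, 0, 0]
    - [0, 0, 0]
    - [0, 0, 0]
  gripper: [0.1, 0.1, 0.1, 0.1, 0.1]

```text
time: 7.5
eef_pos: [0.5141, -0.0559, 0.1797]
ee_rot: [3.128, 0.188, 0.007]
contact_force: [-1.0, -0.8, 2.2]
gripper_width: 0.0163
```

jog_arm:
  slide:
    - [0.005, 0, 0]
    - [0.01, 0, 0]
    - [0.015, 0, 0.0002]
    - [0.02, 0, 0.0005]
    - [0.02, 0, 0.0005]
  dr:
    - [0, 0, 0]
    - [0, 0, 0]
    - [0, 0, 0]
    - [0, 0, 0]
    - [0, 0, 0]
  gripper: [0.1, 0.1, 0.1, 0.1, 0.1]

```text
time: 8.0
eef_pos: [0.5352, -0.0535, 0.1795]
ee_rot: [3.128, 0.188, 0.009]
contact_force: [-0.8, 0.6, 3.7]
gripper_width: 0.0162
```

jog_arm:
  slide:
    - [0.004, 0, 0.0005]
    - [0.008, 0, 0.001]
    - [0.012, 0, 0.0013]
    - [0.012, 0, 0.0013]
  dr:
    - [0, 0, 0]
    - [0, 0, 0]
    - [0, 0, 0]
    - [0, 0, 0]
  gripper: [0.1, 0.1, 0.1, 0.1]

```text
time: 8.4
eef_pos: [0.5477, -0.052, 0.178]
ee_rot: [3.128, 0.188, 0.009]
contact_force: [-0.3, -0.4, 1.7]
gripper_width: 0.0159
```

```bash
python3 - <<'E'
from h import *
import cv2
s=r.observe();print(s["contact_force"],s["eef_pos"],loc(s["eef_pos"]))
im=r.capture("wrist"); cv2.imwrite("pics/w5.png",im[...,::-1])
E
```

```text
[-0.26701415 -0.43547735  1.66298993] [ 0.54765664 -0.05196023  0.17800859] [ 0.02539972 -0.08952883]
```

View pics/w5.png

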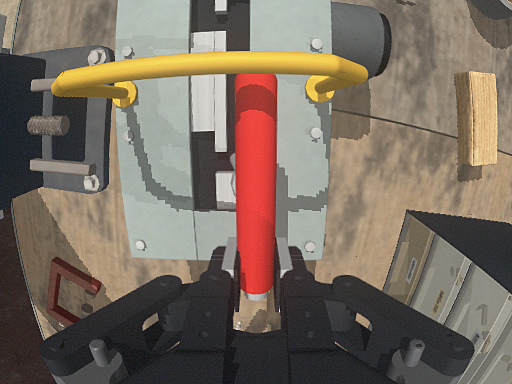

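jog_arm:
  slide:
    - [-0.001, -0.008, 0]
    - [-0.001, -0.016, 0]
    - [-0.001, -0.024, 0]
    - [-0.001, -0.032, 0]
    - [-0.001, -0.032, 0]
  dr:
    - [0, 0, 0]
    - [0, 0, 0]
    - [0, 0, 0]
    - [0, 0, 0]
    - [0, 0, 0]
  gripper: [0.1, 0.1, 0.1, 0.1, 0.1]

```text
time: 8.95
eef_pos: [0.5428, -0.0188, 0.1781]
ee_rot: [3.129, 0.19, 0.01]
contact_force: [1.3, 1.0, 2.7]
gripper_width: 0.0161
```

jog_arm:
  slide:
    - [0, -0.007, 0]
    - [0, -0.014, 0]
    - [0, -0.021, 0]
    - [0, -0.028, 0]
    - [0, -0.028, 0]
    - [0, -0.028, 0]
  dr:
    - [0, 0, 0]
    - [0, 0, 0]
    - [0, 0, 0]
    - [0, 0, 0]
    - [0, 0, 0]
    - [0, 0, 0]
  gripper: [0.1, 0.1, 0.1, 0.1, 0.1, 0.1]

```text
time: 9.55
eef_pos: [0.5394, 0.0098, 0.1779]
ee_rot: [3.13, 0.19, 0.011]
contact_force: [1.0, 0.9, 5.1]
gripper_width: 0.016
```

```bash
python3 - <<'E'
from h import *
import cv2
s=r.observe();print(s["contact_force"],s["eef_pos"],loc(s["eef_pos"]))
im=r.capture("wrist"); cv2.imwrite("pics/w6.png",im[...,::-1])
E
```

```text
[0.99112468 0.93515352 5.12128113] [0.53939957 0.00983491 0.17793923] [ 0.02439784 -0.02719253]
```

View pics/w6.png

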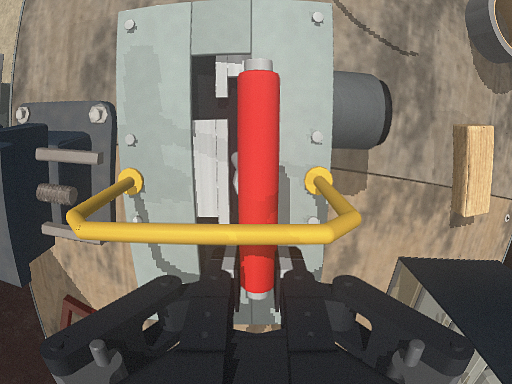

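jog_arm:
  slide:
    - [0, 0, 0]
    - [0, 0, 0]
    - [0, 0, 0]
    - [0, 0, 0]
    - [0, 0, -0.02]
    - [0, 0, -0.06]
    - [0, 0, -0.1]
    - [0, 0, -0.1]
  dr:
    - [0, 0, 0]
    - [0, 0, 0]
    - [0, 0, 0]
    - [0, 0, 0]
    - [0, 0, 0]
    - [0, 0, 0]
    - [0, 0, 0]
    - [0, 0, 0]
  gripper: [0.6, 0.6, 0.6, 0.6, 0.6, 0.6, 0.6, 0.6]

```text
time: 10.4
eef_pos: [0.542, 0.0099, 0.2834]
ee_rot: [3.128, 0.19, 0.026]
contact_force: [0.9, 0.0, 0.4]
gripper_width: 0.0514
```

```bash
python3 - <<'E'
from h import *
import cv2
s=r.observe();print(s["contact_force"],s["eef_pos"],loc(s["eef_pos"]))
im=r.capture("wrist"); cv2.imwrite("pics/w7.png",im[...,::-1])
print([(d["p"],d["xyz"],loc(d["xyz"])) for d in r.mark_of("wrist","grip_bar")])
p=wor([.0245,.0465]);print(rel([*p,.28]),rel([*p,.177]))
E
```

```text
[0.92076601 0.02220791 0.35678515] [0.54199156 0.00988249 0.2834092 ] [ 0.02697772 -0.02744723]
[(0.58, [0.5385, 0.0537, 0.1846], array([0.02861456, 0.01647868]))]
(array([ 0.0007, -0.0733, -0.0017]), array([ 0.41, -0.49,  0.25])) (array([-0.0002, -0.0741,  0.1012]), array([ 0.41, -0.49,  0.25]))
```

View pics/w7.png

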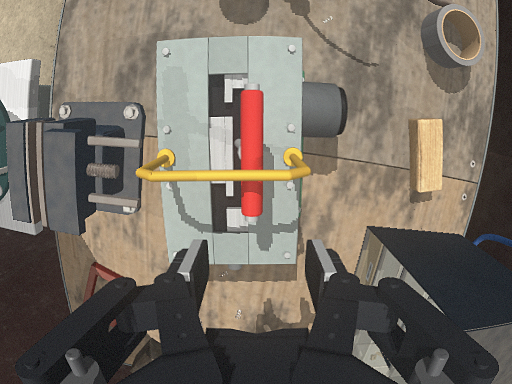

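```bash
python3 - <<'E'
from h import *
s=r.observe()
for u,v,z in [(254,90,.192),(252,216,.183),(218,176,.21),(290,176,.21)]: print((loc(whit(s,u,v,z))*1000).round(1))
E
```

```text
[21.6 62.3]
[ 20.2 -36.5]
[-3.1  2.4]
[46.6  2.5]
```

jog_arm:
  slide:
    - [0, -0.035, 0]
    - [0, -0.074, 0]
    - [0, -0.074, 0]
    - [-0.001, -0.074, 0.04]
    - [-0.001, -0.074, 0.08]
    - [-0.001, -0.074, 0.102]
    - [-0.001, -0.074, 0.102]
    - [-0.001, -0.074, 0.102]
  dr:
    - [0.4, -0.5, 0]
    - [0.4, -0.5, 0]
    - [0.4, -0.5, 0]
    - [0.4, -0.5, 0]
    - [0.4, -0.5, 0]
    - [0.4, -0.5, 0]
    - [0.4, -0.5, 0]
    - [0.4, -0.5, 0]
  gripper: [0.6, 0.6, 0.6, 0.6, 0.6, 0.6, 0.6, 0.6]

```text
time: 11.3
eef_pos: [0.5295, 0.0825, 0.1756]
ee_rot: [3.136, 0.19, -0.004]
contact_force: [1.3, -0.5, 1.4]
gripper_width: 0.0512
```

```bash
python3 - <<'E'
from h import *
import cv2
s=r.observe();print(s["contact_force"],s["eef_pos"],loc(s["eef_pos"]))
im=r.capture("wrist"); cv2.imwrite("pics/w8.png",im[...,::-1])
im=r.capture("scene"); cv2.imwrite("pics/s8.png",cv2.resize(im[80:280,150:400,::-1],None,fx=3,fy=3))
E
```

```text
[ 1.29587238 -0.490126    1.38786437] [0.52949553 0.08246643 0.17558641] [0.02302262 0.04609823]
```

View pics/w8.png

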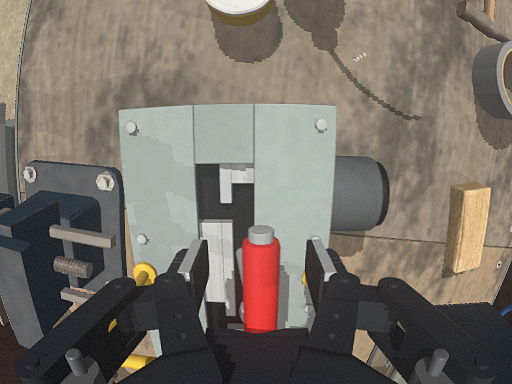

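View pics/s8.png

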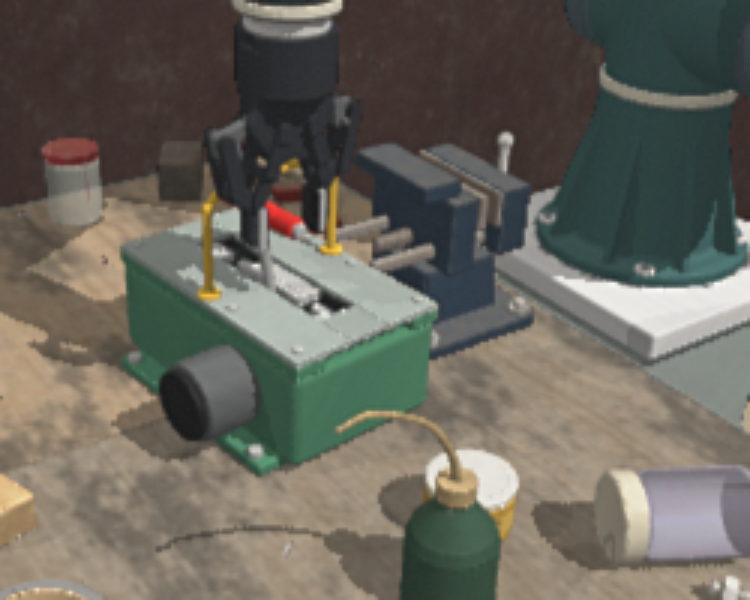

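jog_arm:
  slide:
    - [0, 0, 0]
    - [0, 0, 0]
    - [0, 0, 0]
    - [0, 0, 0]
    - [0, 0, 0]
    - [0, 0, 0]
    - [0, 0, 0]
  dr:
    - [0, 0, 0]
    - [0, 0, 0]
    - [0, 0, 0]
    - [0, 0, 0]
    - [0, 0, 0]
    - [0, 0, 0]
    - [0, 0, 0]
  gripper: [0.1, 0.1, 0.1, 0.1, 0.1, 0.1, 0.1]

```text
time: 12.1
eef_pos: [0.532, 0.0828, 0.1784]
ee_rot: [3.136, 0.19, 0.006]
contact_force: [-0.2, 0.8, 5.5]
gripper_width: 0.0166
```

jog_arm:
  slide:
    - [0, -0.007, 0]
    - [0, -0.014, 0]
    - [0, -0.021, 0]
    - [0, -0.028, 0]
    - [0, -0.035, 0]
    - [0, -0.042, 0]
    - [0, -0.042, 0]
  dr:
    - [0, 0, 0]
    - [0, 0, 0]
    - [0, 0, 0]
    - [0, 0, 0]
    - [0, 0, 0]
    - [0, 0, 0]
    - [0, 0, 0]
  gripper: [0.1, 0.1, 0.1, 0.1, 0.1, 0.1, 0.1]

```text
time: 12.8
eef_pos: [0.5268, 0.1258, 0.1786]
ee_rot: [-3.135, -0.191, -0.006]
contact_force: [-0.9, -0.0, 3.0]
gripper_width: 0.0167
```

```bash
python3 - <<'E'
from h import *
import cv2
s=r.observe();print(s["contact_force"],s["eef_pos"],loc(s["eef_pos"]),s["ee_rot"])
im=r.capture("wrist"); cv2.imwrite("pics/w9.png",im[...,::-1])
E
```

```text
[-9.43461028e-01 -1.30506224e-03  3.03987344e+00] [0.52680558 0.12581378 0.17856022] [0.02540084 0.08946381] [-3.13510964 -0.19109947 -0.00649617]
```

View pics/w9.png

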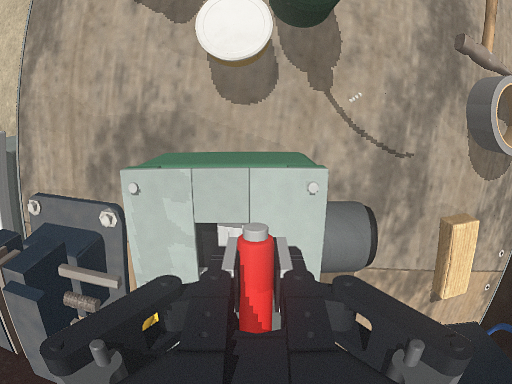

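jog_arm:
  slide:
    - [0, -0.004, 0]
    - [0, -0.008, 0]
    - [0, -0.008, 0]
  dr:
    - [0, 0, 0]
    - [0, 0, 0]
    - [0, 0, 0]
  gripper: [0.1, 0.1, 0.1]

```text
time: 13.15
eef_pos: [0.5258, 0.1338, 0.1785]
ee_rot: [-3.135, -0.191, -0.007]
contact_force: [-1.4, -0.9, 2.4]
gripper_width: 0.0161
```

jog_arm:
  slide:
    - [0, -0.002, 0]
    - [0, -0.003, 0]
    - [0, -0.003, 0]
  dr:
    - [0, 0, 0]
    - [0, 0, 0]
    - [0, 0, 0]
  gripper: [0.1, 0.1, 0.1]

```text
time: 13.45
eef_pos: [0.5255, 0.1362, 0.1784]
ee_rot: [3.135, 0.192, 0.006]
contact_force: [-0.2, -4.2, 0.4]
gripper_width: 0.0158
```

jog_arm:
  slide:
    - [0, -0.002, 0]
    - [0, -0.003, 0]
    - [0, -0.003, 0]
  dr:
    - [0, 0, 0]
    - [0, 0, 0]
    - [0, 0, 0]
  gripper: [0.1, 0.1, 0.1]

```text
time: 13.75
eef_pos: [0.5253, 0.1371, 0.1782]
ee_rot: [3.132, 0.192, 0.006]
contact_force: [1.2, -11.5, -0.3]
gripper_width: 0.0162
```

jog_arm:
  slide:
    - [0, 0.006, 0]
    - [0, 0.012, 0]
    - [0, 0.0173, 0]
    - [0, 0.0173, 0]
    - [0, 0.0173, 0]
  dr:
    - [0, 0, 0]
    - [0, 0, 0]
    - [0, 0, 0]
    - [0, 0, 0]
    - [0, 0, 0]
  gripper: [0.1, 0.1, 0.1, 0.1, 0.1]

```text
time: 14.25
eef_pos: [0.5277, 0.1198, 0.1785]
ee_rot: [3.132, 0.192, 0.007]
contact_force: [0.2, -0.0, 3.9]
gripper_width: 0.0158
```

```bash
python3 - <<'E'
from h import *
s=r.observe();print(s["contact_force"],s["eef_pos"],loc(s["eef_pos"]),loc([.5253,.1371]),s["ee_rot"])
E
```

```text
[ 0.15968726 -0.04534704  3.9270584 ] [0.52768002 0.11984068 0.17846578] [0.02557347 0.08342951] [0.02522032 0.10084858] [3.13169654 0.19176466 0.00679014]
```

jog_arm:
  slide:
    - [-0.005, 0, -0.0005]
    - [-0.01, 0, -0.001]
    - [-0.015, 0, -0.0013]
    - [-0.018, 0, -0.0015]
    - [-0.018, 0, -0.0015]
  dr:
    - [0, 0, 0]
    - [0, 0, 0]
    - [0, 0, 0]
    - [0, 0, 0]
    - [0, 0, 0]
  gripper: [0.1, 0.1, 0.1, 0.1, 0.1]

```text
time: 14.75
eef_pos: [0.5094, 0.1177, 0.1803]
ee_rot: [3.132, 0.192, 0.008]
contact_force: [1.7, 0.9, 4.4]
gripper_width: 0.0162
```

jog_arm:
  slide:
    - [-0.005, 0, 0]
    - [-0.01, 0, 0]
    - [-0.015, 0, 0.0003]
    - [-0.018, 0, 0.0005]
    - [-0.018, 0, 0.0005]
  dr:
    - [0, 0, 0]
    - [0, 0, 0]
    - [0, 0, 0]
    - [0, 0, 0]
    - [0, 0, 0]
  gripper: [0.1, 0.1, 0.1, 0.1, 0.1]

```text
time: 15.25
eef_pos: [0.4903, 0.1155, 0.1799]
ee_rot: [3.132, 0.192, 0.006]
contact_force: [1.0, -0.6, 5.7]
gripper_width: 0.0163
```

```bash
python3 - <<'E'
from h import *
s=r.observe();print(s["contact_force"],s["eef_pos"],loc(s["eef_pos"]),s["ee_rot"])
E
```

```text
[ 1.04861787 -0.61136929  5.71982498] [0.49032208 0.11550149 0.17991709] [-0.0120356   0.08347197] [3.1317809  0.19215707 0.00632448]
```

To x ≈ −25 mm, then left to the slot's end (about 33 mm on).

jog_arm:
  slide:
    - [-0.005, 0, 0.0005]
    - [-0.009, 0, 0.001]
    - [-0.013, 0, 0.0015]
    - [-0.013, 0, 0.0015]
  dr:
    - [0, 0, 0]
    - [0, 0, 0]
    - [0, 0, 0]
    - [0, 0, 0]
  gripper: [0.1, 0.1, 0.1, 0.1]

```text
time: 15.65
eef_pos: [0.4758, 0.1138, 0.1781]
ee_rot: [3.132, 0.192, 0.003]
contact_force: [0.1, 0.5, 4.6]
gripper_width: 0.0161
```

jog_arm:
  slide:
    - [0.0005, -0.007, 0]
    - [0.0005, -0.014, 0]
    - [0.0005, -0.021, 0]
    - [0.0005, -0.025, 0]
    - [0.0005, -0.025, 0]
  dr:
    - [0, 0, 0]
    - [0, 0, 0]
    - [0, 0, 0]
    - [0, 0, 0]
    - [0, 0, 0]
  gripper: [0.1, 0.1, 0.1, 0.1, 0.1]

```text
time: 16.15
eef_pos: [0.4728, 0.1398, 0.178]
ee_rot: [3.132, 0.193, 0.002]
contact_force: [-0.8, -0.4, 7.0]
gripper_width: 0.0162
```

jog_arm:
  slide:
    - [0, -0.002, 0]
    - [0, -0.004, 0]
    - [0, -0.004, 0]
  dr:
    - [0, 0, 0]
    - [0, 0, 0]
    - [0, 0, 0]
  gripper: [0.1, 0.1, 0.1]

```text
time: 16.45
eef_pos: [0.4721, 0.1443, 0.1779]
ee_rot: [3.132, 0.194, 0.001]
contact_force: [-0.1, -1.7, 5.9]
gripper_width: 0.0159
```

```bash
python3 - <<'E'
from h import *
s=r.observe();print(s["contact_force"],s["eef_pos"],loc(s["eef_pos"]),s["ee_rot"])
E
```

```text
[-0.13775854 -1.74285686  5.91111956] [0.47213628 0.14434535 0.17792254] [-0.02673734  0.11423803] [3.13190439e+00 1.94421327e-01 1.48080078e-03]
```

jog_arm:
  slide:
    - [0, -0.002, 0]
    - [0, -0.003, 0]
    - [0, -0.003, 0]
  dr:
    - [0, 0, 0]
    - [0, 0, 0]
    - [0, 0, 0]
  gripper: [0.1, 0.1, 0.1]

```text
time: 16.75
eef_pos: [0.4719, 0.1456, 0.1777]
ee_rot: [3.127, 0.196, 0.001]
contact_force: [1.5, -10.9, 4.8]
gripper_width: 0.0158
```

jog_arm:
  slide:
    - [0, -0.002, 0]
    - [0, -0.003, 0]
    - [0, -0.003, 0]
  dr:
    - [0, 0, 0]
    - [0, 0, 0]
    - [0, 0, 0]
  gripper: [0.1, 0.1, 0.1]

```text
time: 17.05
eef_pos: [0.4719, 0.146, 0.1775]
ee_rot: [3.122, 0.198, 0.001]
contact_force: [2.5, -13.7, 4.9]
gripper_width: 0.0163
```

jog_arm:
  slide:
    - [0, 0, 0]
    - [0, 0, 0]
    - [0, 0, 0]
    - [0, 0, 0]
    - [0, 0, 0]
    - [0, 0, 0]
    - [0, 0, 0]
    - [0, 0, -0.02]
    - [0, 0, -0.06]
    - [0, 0, -0.1]
    - [0, 0, -0.12]
    - [0, 0, -0.12]
    - [0, 0, -0.12]
  dr:
    - [0, 0, 0]
    - [0, 0, 0]
    - [0, 0, 0]
    - [0, 0, 0]
    - [0, 0, 0]
    - [0, 0, 0]
    - [0, 0, 0]
    - [0, 0, 0]
    - [0, 0, 0]
    - [0, 0, 0]
    - [0, 0, 0]
    - [0, 0, 0]
    - [0, 0, 0]
  gripper: [0.1, 0.1, 0.6, 0.6, 0.6, 0.6, 0.6, 0.6, 0.6, 0.6, 0.6, 0.6, 0.6]

```text
time: 18.35
eef_pos: [0.4715, 0.1477, 0.2973]
ee_rot: [3.122, 0.198, 0.002]
contact_force: [0.2, -0.1, 0.2]
gripper_width: 0.0513
```

```bash
python3 - <<'E'
from h import *
import cv2
s=r.observe();print(s["contact_force"],s["eef_pos"])
im=r.capture("wrist"); cv2.imwrite("pics/w10.png",im[...,::-1])
print([(d["p"],d["xyz"],loc(d["xyz"])) for d in r.mark_of("wrist","grip_bar")])
im=r.capture("top"); cv2.imwrite("pics/t10.png",cv2.resize(im[130:270,130:390,::-1],None,fx=3,fy=3))
print([(d["p"],d["xyz"],loc(d["xyz"])) for d in r.mark_of("top","grip_bar")])
for t in ("oil_can","grease_tin"): print(t,[(d["p"],d["xyz"]) for d in r.mark_of("top",t)][:1])
E
```

```text
[ 0.1840364  -0.11248543  0.23046783] [0.47154757 0.14773985 0.2973406 ]
[(0.66, [0.4796, 0.1107, 0.1816], array([-0.02324404,  0.07995227]))]
[]
oil_can [(0.81, [0.5835, 0.3346, 0.0024])]
grease_tin [(0.65, [0.4819, 0.2774, -0.0005])]
```

View pics/w10.png

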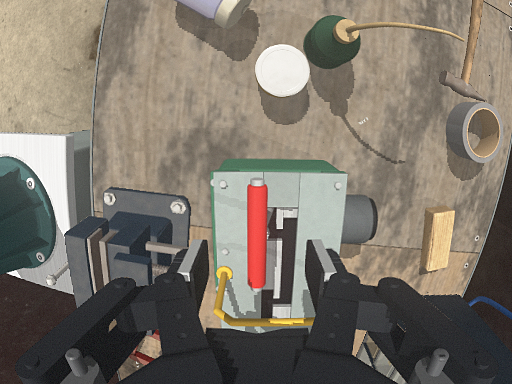

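View pics/t10.png

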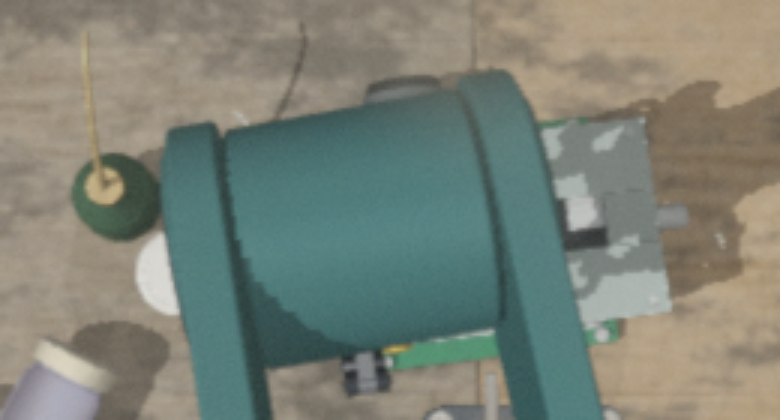

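```bash
python3 - <<'E'
from h import *
s=r.observe()
for u,v,z in [(259,186,.19),(257,287,.185)]: print((loc(whit(s,u,v,z))*1000).round(1))
print(s["contact_force"],np.abs(s["joint_velocities"]).max()); r.hand_in()
E
```

```text
[-26.9 129.6]
[-27.5  28.1]
[ 0.3565149  -0.29179263 -0.07595446] 0.006594614212517408
the job is handed in; nothing more can be done
```

The lever is in the near left slot at its end, and I handed the job in; no verdict was reported.

- **Route:** I gripped the right end of the handle and pushed left until the near right leg's stop was felt at about 10 N. I then backed off 17 mm and crossed to the far leg. After sliding half-way under the hoop I let go, took the left end on the other side and felt the far leg's stop at about 11 N. From there I backed off 17 mm, crossed to the near side and pushed to the slot's end, about 14 N at the wrist. The clock read about 18 s at the end.
- **Lever position:** The network on the last wrist picture puts the handle centre at y ≈ 80 mm and x ≈ -23 mm in the gearbox's axes, a swing of about -0.15 rad. My own reading of the handle ends gives y ≈ 79 mm and x ≈ -27 mm, a swing of about -0.17 rad. These agree to within 4 mm.
- **Hand clear:** The gripper is open and about 11 cm above the handle, with contact force near zero.
- **Bystanders:** The oil can and grease tin are within about 5 mm of where they were first seen, which is measurement noise.
- **Check that failed:** The overhead camera could not confirm the handle, because the arm hid it. The last position rests on the wrist camera and the felt stop only.

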